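Close up a lap-doored wall cabinet with its hanging batten inside

ROBOT

A 6-joint arm with a two-finger parallel gripper is mounted at the origin on the work surface. World frame = base frame: x ahead of the robot, y to its left, z up, the work surface at z = 0. Lengths are in mm, angles in degrees, forces in N, time in s.
With the tool pointing down it reaches from about 375 to 975 mm from the base axis. Payload 3.8 kg.
Tool frame: the origin (TCP) lies midway between the tips of the shut fingers; the grasp point (between the pads) lies 19 mm behind it; z points along the fingers, y is the direction in which the jaws open and shut (so a half turn about z gives the same grasp; the last joint's range is limited). The gripper opens to 88 mm and grips with 3 to 60 N. Pads are 18 mm wide; open, the fingers measure 123 mm over their backs; the gripper's body (75 mm by 187 mm) begins 45 mm behind the grasp point.
Start: joints at [-73.39, 15.12, 91.902, -0, 72.978, -2.114], TCP at [216.679, -639.272, 212.206] pointing down, gripper open.
Joint ranges: [-150.88, 150.88], [-54.13, 125.18], [17.81, 147.31], [-75.09, 255.09], [0, 152.58], [-146.25, 146.25]. Speed limits (degrees/s): [147.25, 147.25, 180, 180, 180, 180].

INTERFACE

Orientations are given as a 3x3 rotation matrix whose columns are the frame's x, y, z axes.
In Python, from plant import env gives the robot as it stands. The module is installed in compiled form; this text tells all that it offers.
- The arm moves only by the tool arm_command, never from a script. Its argument "series" is one flat list of numbers, 6 for each row, row after row: the shift along the tool's x, y, z in cm, then the turn, a rotation vector about the tool's x, y, z in rad. A call has 1 to 8 rows; each row shifts and turns the commanded pose from where the row before left it, along the tool's axes as they then stand; what a row does not reach is not made up. A row lasts 1/12 s, in which the tool goes at most 41.7 mm and 7.16 degrees, less where a joint would pass 70% of its speed; a pose out of reach is approached as far as the arm can. A call with a gripper value outside its range is refused whole. "gripper" is the closure, from 0 (fully open) to 1 (shut), set as the call begins (left out, the last holds). The fingers move at their own pace and stop on an object; "grip_force" is the grip in N (left out, the last holds). Time passes only in rows, so rows that do not move let the fingers close. It gives the time, the measured TCP pose, the force and the opening at its end, in the units of the state.
- env.get_obs(): the state, without advancing time (a new reading comes with each control period).
- env.camera(name): name is "side" or "top"; returns a dict with "image" (384x512x3 uint8, red, green, blue), "range_z" (384x512 float32, mm along the optical axis (not along the pixel's ray), 0 where there is no reading), "mtx" (3x3 intrinsics, pixels), "world_to_cam" (4x4, takes a point from world to camera coordinates). Camera axes: x right, y down, z forward; pixel columns grow to the right and rows downward; lengths in mm; the calibration is good to about 2 mm. A picture is of the moment at which its call begins.
- env.finish_job(): hands the job in, once; it reports no verdict.
Trained networks look in a picture, given as the dict that the camera call returned (one of the last four; its "shot" number tells which), for a name from the list of things; names that differ only in an ending like _2 or _b are one class to them, and where a whole thing is asked for, a point or a joint stands for the part that bears it (a point fixed in the world has none). Each returns a list of dicts, best first, with "p" (0 to 1); they miss things now and then, are a little off and sometimes report something else, mostly with a low value. They report only what shows in the picture. A call takes as long as a camera call. They do not tell look-alikes from the thing itself.
- env.cut_out(label, picture): "mask" (384x512 bool, what is visible of it).
- env.spot_point(label, picture): "point" ([x, y, z] in mm, in world coordinates, good to about 4 mm: a listed point, or the origin of a listed thing).
The state is a dict: "t": time; "joints": joint angles; "joint_velocities": joint speeds; "joint_efforts": joint torques, N m; "eef_pos": TCP position; "orientation": TCP orientation; "wrist_force": force on the tool from outside, world axes, zero at the start; "torque": the same for the moment, N m; "width": opening from 0.0 (shut) to 1.0 (fully open).
Only numpy, scipy, OpenCV 4.12 (cv2) and the standard library are available. Lean on these libraries where they do the work, as an engineer would, in place of code of your own. Each camera call takes 0.05 s, during which the arm holds its last target. There are 200 camera calls.

TASK

Make the new wall cabinet, lying on its back on the bench, ready to go out: first lay its dark hanging batten (the one with two brass plates) flat inside on the cabinet's back, plates up, without dropping it. Then shut the two doors without slamming them, the rebated leaf first and the leaf with the dark lapping strip last, so that the strip lies in the rebate and both leaves are fully home and flush. Leave the other things on the bench where they are.

Things in the scene. Friction and masses are not known exactly. Their poses are not given: they have to be found in the camera images.
- cabinet: Plywood wall cabinet lying on its back, open side up, fixed on the bench. Outside 300 (x) x 320 (y) x 110 mm (z) without leaves; walls 12 mm, inside 276 x 296 mm, inner floor 12 mm above the bench. Origin: centre of its underside, on the bench; z up, x along the hinges, -x end nearer the robot. Two leaves 300 mm long, 16 mm thick lie on its rims when shut (tops then at 126 mm).
- rebated_hinge (a point): Middle of the rebated leaf's hinge line, on the cabinet: at the cabinet's y = -160 mm, z = 110 mm, the lower outer corner of the shut leaf; the line runs along the cabinet's x.
- flanged_hinge (a point): Middle of the flanged leaf's hinge line, on the cabinet: at the cabinet's y = +160 mm, z = 110 mm, the lower outer corner of the shut leaf; the line runs along the cabinet's x.
- rebated_leaf (a joint): Angle of the rebated leaf (pale, right-hand, no knob), rad: 0 shut, pi/2 upright, to 2.05 leaning outwards. Stiff hinge: it stays where it is left, about 4 N at the free edge moves it; 0.45 kg. Full 16 mm thickness to 150 mm from the hinge, then a tongue 7.5 mm thick, flush with the inner face, out to 166 mm: the rebate for the other leaf's strip.
- flanged_leaf (a joint): Angle of the flanged leaf (pale, left-hand, dark strip along its free edge), rad, same sense and hinge; 0.47 kg. The strip, 7 mm thick and flush with the outer face, laps out to 168 mm from the hinge. Shut first, it stops the rebated leaf about 0.1 rad open. A brass knob 22 mm across stands 21 mm out of its outer face, 105 mm from the hinge, at the cabinet's x = -100 mm.
- rebated_edge (a point): On the rebated leaf's outer face at mid-length, where the rebate begins: 150 mm from the hinge line. Leaf frame: x along the hinge (as the cabinet's), y from the hinge to the free edge, z out of the outer face.
- flanged_edge (a point): On the flanged leaf's outer face at mid-length, at the very edge of the dark strip: 168 mm from the hinge line. Leaf frame: x along the hinge (as the cabinet's), y from the free edge to the hinge, z out of the outer face.
- batten: The cabinet's hanging batten, dark wood 200 (x) x 40 (y) x 16 mm (z), about 0.11 kg, with two brass keyhole plates on its upper face, lying flat on the bench. Origin: centre of the underside; z up.
- offcut: Bystander: pale offcut 160 x 45 x 22 mm, lying flat. Origin: centre of the underside.
- square: Bystander: try square lying flat, wooden stock 130 mm along y, 30 mm along x and 18 mm high; steel blade 3 mm thick, running to 185 mm along +x. Origin: under the stock's centre.
- screwdriver: Bystander: screwdriver lying along its x, on the left.
- plane: Bystander: green block plane 160 x 50 mm, about 70 mm high, on the left. Origin: centre of the sole.
- glue: Bystander: yellow glue bottle 60 mm across, 180 mm high, standing at the left rear. Origin: centre of the base.
Not all that is in view belongs to the job. Leave any purple look-alike of the batten alone.

How it is judged (in metres and radians):
On the way, in this order (a step that is already met when the one before it is completed fails the run):
1. the batten lies flat on the cabinet's back panel, let go (z of batten in the frame of cabinet between 0.006 and 0.017 m and horizontal distance between batten and cabinet below 0.18 m and angle between batten's own z axis and vertical below 0.1 rad and contact force between the fingers and batten below 0.3 N), for 0.2 s.
2. the rebated leaf is shut home while the flanged leaf still stands open (value of joint rebated_leaf below 0.025 rad and value of joint flanged_leaf above 0.3 rad), for 0.2 s.
At the end, for the whole second after the job is handed in: Both leaves are home (each within 0.025 rad, about 4 mm at the free edge), with the dark strip lapped over the rebated leaf's tongue, and the batten lies flat (within 0.1 rad) and at rest inside on the cabinet's back panel (value of joint each of rebated_leaf, flanged_leaf below 0.025 rad and z of batten in the frame of cabinet between 0.006 and 0.017 m and horizontal distance between batten and cabinet below 0.18 m and angle between batten's own z axis and vertical below 0.1 rad and linear speed of batten below 0.02 m/s); the robot touches nothing.
It fails at once if a leaf is slammed (it comes home faster than 2.5 rad/s, about 0.4 m/s at its free edge) ((value of joint rebated_leaf below 0.2 rad and velocity of joint rebated_leaf below -2.5 rad/s) or (value of joint flanged_leaf below 0.2 rad and velocity of joint flanged_leaf below -2.5 rad/s)).
It fails at once if the batten is dropped from more than about 5 cm (it falls free faster than 1 m/s) (linear speed of batten above 1 m/s and contact force between the fingers and batten below 0.05 N).
It fails at once if another thing on the bench is moved by more than 3 cm (distance of any of offcut, square, screwdriver, plane, glue from where it was at the start of the episode above 0.03 m).
It also fails if it takes over 67 s, if anything falls off the work surface, if the arm or the gripper's body presses on something with over 40 N, if the wrist force passes 120 N, or if a joint passes its speed limit or range.

## Working session

There is one attempt and no reset: what is moved stays moved. The work goes in short steps, Python scripts to look and compute and a tool call to move; the robot and the scene stay as the last step left them, time stands still between calls to the robot, and variables do not carry over. Pictures are saved under pics/ and viewed, about 8 in all and at most 12, crops included, and the job is handed in when it is done.

Besides the shell and the picture viewer there is one more tool, called after "Request:" as a command line: name --argument value ..., lists and objects as JSON in quotes. arm_command: Moves the arm, as the interface text tells. Its arguments: {"type":"object","properties":{"series":{"type":"array","items":{"type":"number"}},"gripper":{"type":"number"},"grip_force":{"type":"number"}},"required":["series"]}

```bash
mkdir -p pics; cat > h.py <<'E'
import numpy as np, cv2
from plant import env
def save(c,n,crop=None,s=1):
    im=c["image"][:,:,::-1]
    if crop: a,b,d,e=crop; im=im[b:e,a:d]
    cv2.imwrite("pics/"+n,cv2.resize(im,None,fx=s,fy=s,interpolation=cv2.INTER_CUBIC))
def cloud(c):
    z=c["range_z"]; v,u=np.mgrid[:384,:512]; K=c["mtx"]
    p=np.stack([(u-K[0,2])/K[0,0]*z,(v-K[1,2])/K[1,1]*z,z,np.ones_like(z)],-1)
    w=p@np.linalg.inv(c["world_to_cam"]).T
    w=w[...,:3]; w[z==0]=np.nan; return w
def proj(c,p):
    q=c["world_to_cam"]@np.r_[p,1]; q=c["mtx"]@q[:3]; return (q[:2]/q[2]).round(0)
E
python3 - <<'E'
from h import *
print(env.get_obs())
C={n:env.camera(n) for n in("side","top")}
cv2.imwrite("pics/a.png",np.hstack([cv2.resize(C[n]["image"][:,:,::-1],(512,384)) for n in C])[:, :]) 
for n,c in C.items():
    save(c,n+"0.png",s=1.5)
    print(n,np.linalg.inv(c["world_to_cam"]).round(2).tolist(),c["mtx"].tolist())
    w=cloud(c)
    for l in "cabinet rebated_hinge flanged_hinge rebated_edge flanged_edge batten offcut square screwdriver plane glue".split():
        for r in env.spot_point(l,c)[:3]: print(l,round(r["p"],2),np.round(r["point"],0),proj(c,r["point"]))
E
```

```text
{'t': 0.0, 'joints': array([-7.33912015e+01,  1.51683195e+01,  9.19807602e+01,  1.99841438e-03,
        7.29766992e+01, -2.11473408e+00]), 'joint_velocities': array([-0.00777478,  0.168619  , -0.00684285, -0.10836207,  0.0912292 ,
       -0.09426453]), 'joint_efforts': array([-1.50218002e-03, -5.02121222e+01, -3.56872845e+01,  7.27641885e-02,
        2.93586880e-02, -1.74445904e-04]), 'eef_pos': array([ 216.46222832, -638.54522   ,  210.90258362]), 'orientation': array([[ 9.47081839e-01,  3.20991644e-01, -5.95522332e-04],
       [ 3.20992176e-01, -9.47079488e-01,  2.11319806e-03],
       [ 1.14311934e-04, -2.19252952e-03, -9.99997590e-01]]), 'wrist_force': array([-0.28564998, -0.16584417, -0.38395653]), 'torque': array([0.00055622, 0.04155597, 0.01403269]), 'width': 1.000726857495385}
side [[-0.7, -0.37, 0.61, -496.36], [-0.71, 0.37, -0.6, 918.72], [-0.0, -0.85, -0.52, 930.6], [0.0, 0.0, 0.0, 1.0]] [[405.57469061000603, 0.0, 257.8141018350566], [0.0, 405.57469061000603, 190.6376064276757], [0.0, 0.0, 1.0]]
cabinet 0.73 [564.  84.   1.] [220. 215.]
rebated_hinge 0.65 [557. -77. 109.] 
[... 866 characters left out ...]
inge 0.95 [575. 243. 105.] [197. 160.]
rebated_edge 0.8 [ 552. -106.  256.] [286. 161.]
rebated_edge 0.36 [559. -75. 107.] [277. 166.]
rebated_edge 0.15 [480. 544.   0.] [129. 186.]
flanged_edge 0.74 [576. 271. 276.] [182. 150.]
batten 0.88 [ 423. -343.    1.] [339. 205.]
batten 0.79 [ 264. -420.    0.] [357. 243.]
batten 0.57 [569.  82.  -2.] [239. 168.]
offcut 0.58 [ 576. -342.   -2.] [339. 169.]
offcut 0.36 [640. 432.   2.] [157. 149.]
square 0.9 [ 508. -587.    1.] [397. 186.]
square 0.48 [481. 547.  -2.] [128. 186.]
screwdriver 0.63 [338. 447.   1.] [149. 220.]
screwdriver 0.29 [ 552. -106.  256.] [286. 161.]
plane 0.58 [477. 547.   3.] [128. 186.]
glue 0.74 [642. 432.  -1.] [157. 149.]
```

View pics/top0.png

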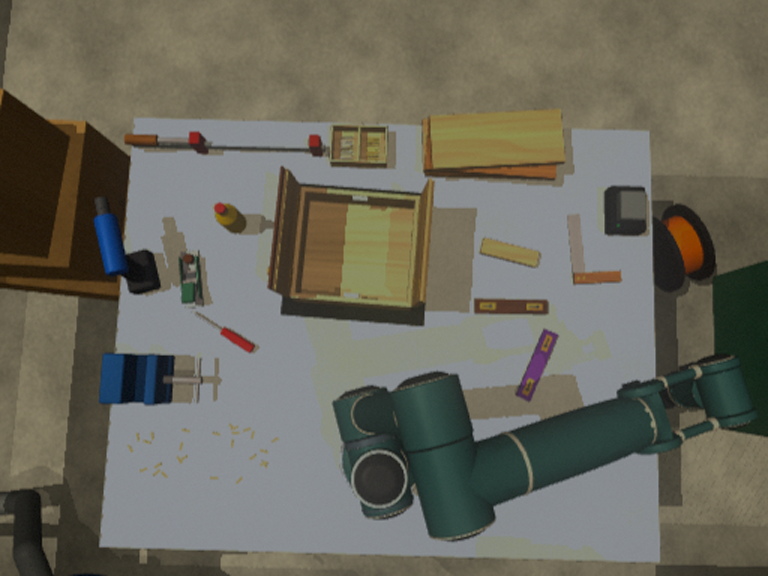

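View pics/side0.png

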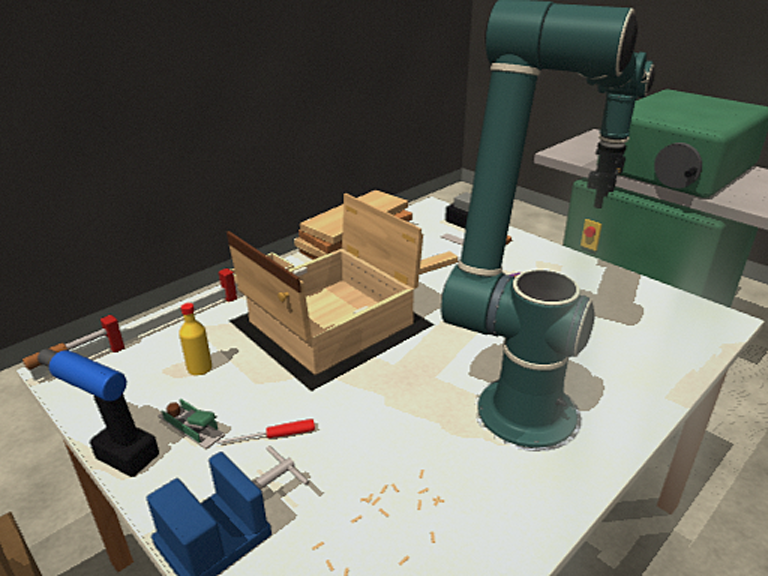

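Candidates for the batten in the top view, in native pixels: dark brown with two brass plates at (340,204), and purple at (357,243). The dark one fits the description. I'll measure it and the leaves next, with one crop to confirm.

```bash
python3 - <<'E'
from h import *
c=env.camera("top"); w=cloud(c)
save(c,"crop.png",(300,180,400,280),6)
def rect(m,name):
    pts=w[m]; pts=pts[~np.isnan(pts[:,0])]
    z=np.median(pts[:,2]); r=cv2.minAreaRect(pts[:,:2].astype(np.float32))
    print(name,"z",z.round(1),"rect",np.round(r[0],1),np.round(r[1],1),round(r[2],1))
for r in env.cut_out("batten",c)[:3]:
    m=cv2.erode(r["mask"].astype(np.uint8),np.ones((2,2)))>0
    ys,xs=np.nonzero(r["mask"]); print(r["p"],xs.mean(),ys.mean(),m.sum(), c["image"][r["mask"]].mean(0))
    rect(r["mask"],"full"); m2=r["mask"]&(w[...,2]>9); 
    if m2.sum()>10: rect(m2,"z>9")
# inner floor of cabinet, rims
s=env.camera("side")
for n,c in (("top",c),("side",s)):
    w=cloud(c)
    for l in("rebated_leaf","flanged_leaf"):
        for r in env.cut_out(l,c)[:1]:
            p=w[r["mask"]]; p=p[~np.isnan(p[:,0])]; p=p[p[:,2]>130]
            if len(p)>50:
                m=p.mean(0); _,S,V=np.linalg.svd(p-m); print(n,l,r["p"],len(p),m.round(0),"normal",V[2].round(3),S.round(0),"top z",np.percentile(p[:,2],98))
    for l in("cabinet","batten"): print(n,l,[(round(r["p"],2),np.round(r["point"])) for r in env.spot_point(l,c)])
E
```

```text
0.93 340.35378323108387 204.53987730061348 430 [92.2597137  71.7607362  51.25357873]
full z 16.2 rect [ 421.2 -345.6] [ 41.5 201.3] 1.3
z>9 z 16.6 rect [ 422.3 -345.6] [ 39.2 201.3] 1.5
0.55 152.9163763066202 145.12543554006967 247 [93.23344948 68.47735192 36.0174216 ]
full z 117.0 rect [636.5 426.8] [51.6 59.6] 56.0
z>9 z 117.0 rect [636.5 426.8] [51.6 59.6] 56.0
top rebated_leaf 0.68 684 [546. -90. 233.] normal [-0.05  -0.989 -0.143] [2300. 1180.  123.] top z 279.37327664198415
top flanged_leaf 0.58 1104 [567. 255. 225.] normal [-0.056 -0.99   0.127] [2864. 1527.  127.] top z 280.66861089863374
top cabinet [(0.84, array([566.,  83.,  -0.]))]
top batten [(0.75, array([ 422., -343.,    2.])), (0.63, array([ 264., -420.,    0.]))]
side rebated_leaf 0.96 1855 [540. -84. 205.] normal [-0.049 -0.994 -0.093] [3836. 1862.  128.] top z 275.658822110321
side flanged_leaf 0.9 1626 [551. 267. 210.] normal [-0.048 -0.997  0.06 ] [3696. 1780.  151.] top z 277.32634770857413
side cabinet [(0.64, array([565.,  84.,   0.]))]
side batten []
```

View pics/crop.png

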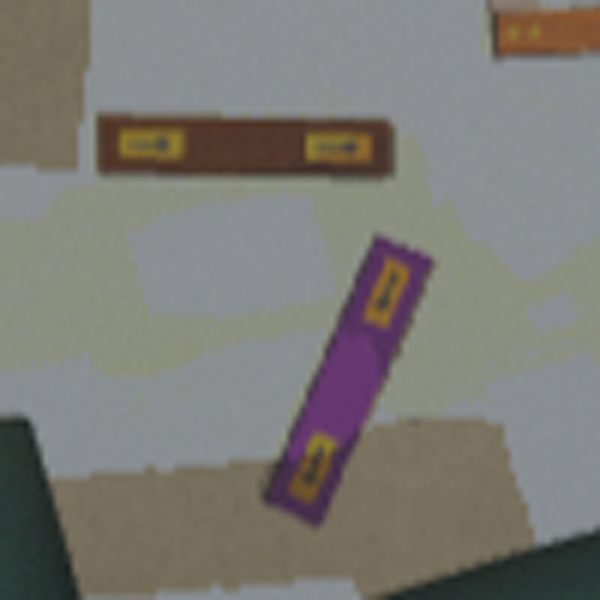

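The crop shows the brown batten with two plates at native (340,204), lying along world y. The purple look-alike is at (358,243) and I'll leave it alone. The batten's centre is (422,−345) with its top at z 16. I'll turn the tool so the jaws run along world x and go above the batten.

Request:
arm_command --series '[0,0,0,0,0,-0.115,0,0,0,0,0,-0.115,0,0,0,0,0,-0.115,0,0,0,0,0,-0.115,0,0,0,0,0,-0.115,0,0,0,0,0,-0.115,0,0,0,0,0,-0.115,0,0,0,0,0,-0.115]' --gripper 0

```text
t: 2.42
eef_pos: [216.7, -639.3, 212.2]
orientation: [[0.313, 0.95, 0.0], [0.95, -0.313, -0.0], [-0.0, 0.0, -1.0]]
wrist_force: [0.2, 0.4, 0.0]
width: 1.0
```

Request:
arm_command --series '[0,0,0,0,0,-0.115,0,0,0,0,0,-0.115,0,0,0,0,0,-0.119,2.4,1.77,0,0,0,0,2.4,1.77,0,0,0,0,2.4,1.77,0,0,0,0,2.4,1.77,0,0,0,0,2.4,1.77,0,0,0,0]'

```text
t: 3.08
eef_pos: [302.7, -516.0, 212.3]
orientation: [[-0.025, 1.0, 0.0], [1.0, 0.025, -0.0], [-0.0, 0.0, -1.0]]
wrist_force: [-0.3, -0.3, 0.7]
width: 0.999
```

Request:
arm_command --series '[2.4,1.77,1,0,0,0,2.4,1.77,1,0,0,0,2.4,1.77,1,0,0,0,2.4,1.77,1,0,0,0,2.4,1.77,1,0,0,0,2.4,1.77,1,0,0,0,2.4,1.77,1,0,0,0,0,0,0,0,0,0]'

```text
t: 3.75
eef_pos: [422.8, -341.2, 140.0]
orientation: [[-0.028, 1.0, -0.002], [1.0, 0.028, 0.004], [0.004, -0.002, -1.0]]
wrist_force: [-0.6, 0.7, 0.9]
width: 0.999
```

Request:
arm_command --series '[-0.3,0,2.5,0,0,0,0,0,2.5,0,0,0,0,0,2.5,0,0,0,0,0,2.5,0,0,0,0,0,2,0,0,0,0,0,1,0,0,0,0,0,0.6,0,0,0,0,0,0,0,0,0]'

```text
t: 4.42
eef_pos: [421.2, -348.9, 5.4]
orientation: [[-0.025, 1.0, -0.001], [1.0, 0.025, 0.001], [0.001, -0.001, -1.0]]
wrist_force: [-0.4, -0.3, 1.1]
width: 1.002
```

Request:
arm_command --series '[0,0,0,0,0,0,0,0,0,0,0,0,0,0,0,0,0,0,0,0,0,0,0,0,0,0,0,0,0,0,0,0,0,0,0,0]' --gripper 1 --grip_force 25

```text
t: 4.92
eef_pos: [422.2, -349.3, 6.8]
orientation: [[-0.025, 1.0, 0.001], [1.0, 0.025, -0.001], [-0.001, 0.001, -1.0]]
wrist_force: [-0.2, -0.1, -0.1]
width: 0.572
```

Request:
arm_command --series '[0,0,0.35,0,0,0,0,0,0,0,0,0,0,0,0,0,0,0,0,0,0,0,0,0,0,0,0,0,0,0,0,0,0,0,0,0]'

```text
t: 5.42
eef_pos: [421.9, -349.0, 2.7]
orientation: [[-0.025, 1.0, -0.0], [1.0, 0.025, 0.0], [0.0, -0.0, -1.0]]
wrist_force: [-0.1, 0.2, -1.5]
width: 0.116
```

Request:
arm_command --series '[0,0,-1,0,0,0,0,0,-2,0,0,0,0,0,-3,0,0,0,0,0,-3,0,0,0,0,0,0,0,0,0]'

```text
t: 5.83
eef_pos: [425.7, -352.4, 100.1]
orientation: [[-0.025, 1.0, 0.009], [1.0, 0.025, -0.008], [-0.008, 0.008, -1.0]]
wrist_force: [1.5, -0.6, 1.7]
width: 0.001
```

```bash
python3 - <<'E'
from h import *
c=env.camera("top"); w=cloud(c)
save(c,"lift.png",(270,150,400,250),6)
o=env.get_obs(); print(o["t"],o["eef_pos"],o["wrist_force"],o["width"])
for r in env.cut_out("batten",c)[:1]:
    p=w[r["mask"]]; p=p[~np.isnan(p[:,0])]; print(r["p"],np.median(p,0),np.percentile(p[:,2],[10,50,90]),p[:,1].min(),p[:,1].max())
    for y0 in (0,1):
        q=p[(p[:,1]>-320) if y0 else (p[:,1]<-380)]; print(np.median(q,0) if len(q) else None)
E
```

```text
5.8833 [ 424.70056982 -351.56156256   97.63396583] [0.18056347 0.39985087 0.70384629] 0.004921460025626354
0.72 [ 245.10463237 -410.80210081   15.95062562] [10.17308852 15.95062562 21.57387403] -473.28119515605533 -304.59810099787063
[ 252.81050595 -414.67993227   15.97032715]
[ 291.434665   -308.22882714  583.87656354]
```

View pics/lift.png

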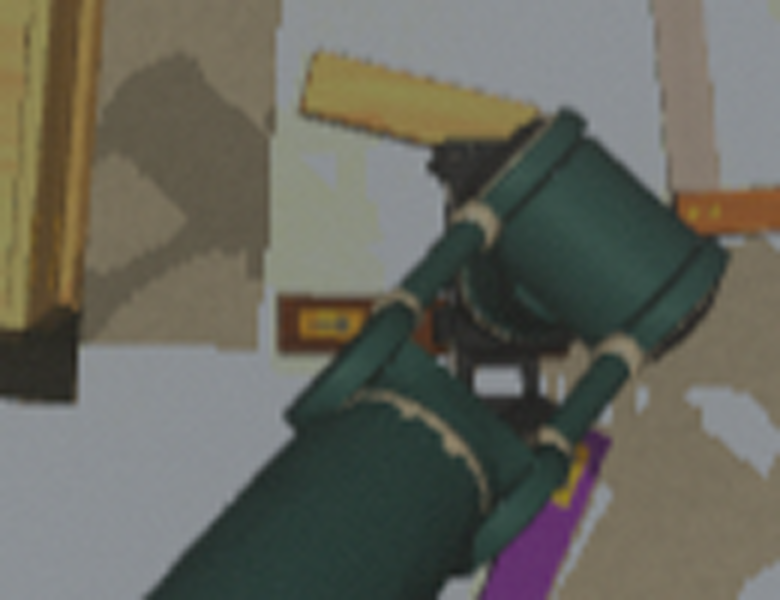

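The jaws closed fully on nothing, and the batten has not moved (native cols 317–367, row 204). I'll find out why before trying again.

```bash
python3 - <<'E'
from h import *
c=env.camera("top"); s=env.camera("side")
o=env.get_obs(); e=o["eef_pos"]; print(o["t"],e,o["width"],o["joints"].round(1))
for k in(c,s): print(proj(k,e),proj(k,[422,-345,16]),proj(k,[402,-245,16]),proj(k,[442,-245,16]),proj(k,[422,-445,16]))
w=cloud(c)
m=(abs(w[...,0]-422)<45)&(w[...,1]>-460)&(w[...,1]<-230)&(w[...,2]<40)&(w[...,2]>10)
p=w[m]; print(m.sum(),p.min(0),p.max(0),np.median(p,0),cv2.minAreaRect(p[:,:2].astype(np.float32)))
a=c["image"][130:270,280:420,::-1]; u,v=proj(s,e).astype(int)
print(u,v)
u0=max(0,min(u-70,372)); v0=max(0,min(v-70,244))
b=s["image"][v0:v0+140,u0:u0+140,::-1]
cv2.imwrite("pics/two.png",cv2.resize(np.hstack([a,b]),(800,400),interpolation=cv2.INTER_CUBIC)); print(u0,v0)
E
```

```text
6.0333 [ 421.34756829 -348.56475307   92.26232901] 0.0054348747738050445 [-42.2   7.5 114.4  -0.   58.2 -43.6]
[344. 203.] [340. 205.] [316. 209.] [316. 199.] [364. 205.]
[317. 170.] [315. 186.] [304. 196.] [297. 193.] [329. 178.]
124 [ 392.84414099 -444.54617527   10.21917321] [ 441.59153638 -237.70333468   26.64943566] [ 422.48152459 -277.74990881   16.21583311] ((422.3875427246094, -339.5814208984375), (46.19381332397461, 207.2823486328125), 3.8734445571899414)
317 170
247 100
```

View pics/two.png

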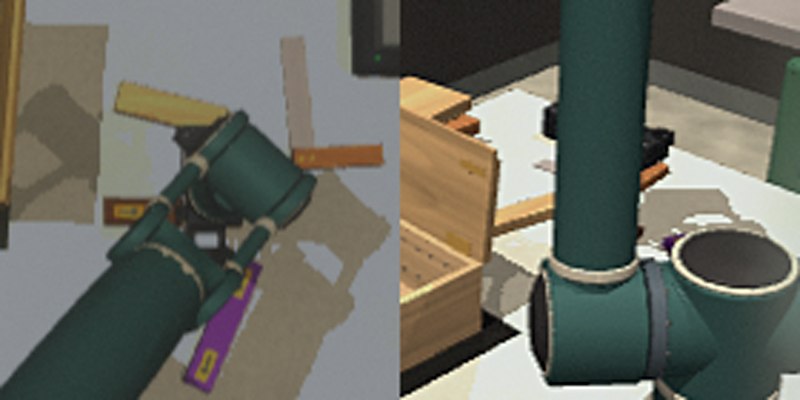

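```bash
python3 - <<'E'
from h import *
s=env.camera("side")
for z in (192,202,212,222,232): print(z,proj(s,[216.7,-639.3,z]))
im=cv2.imread("pics/side0.png"); x=cv2.resize(im[120:240,540:690],None,fx=4,fy=4,interpolation=cv2.INTER_CUBIC)
cv2.imwrite("pics/tip.png",x)
E
```

```text
192 [398. 143.]
202 [399. 141.]
212 [399. 139.]
222 [399. 137.]
232 [400. 135.]
```

View pics/tip.png

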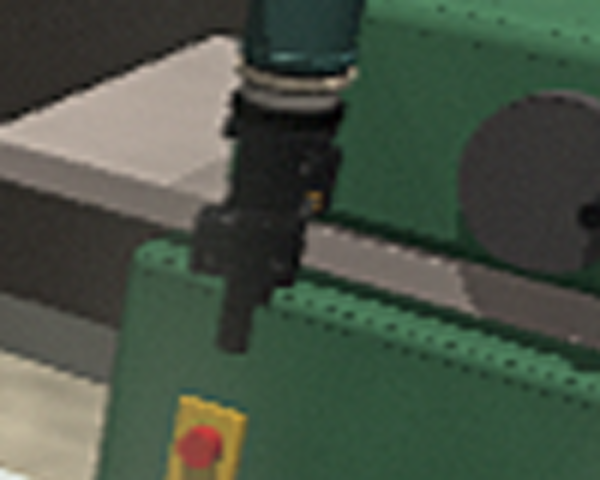

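The tip doesn't sit where its pose projects, so I'll lift clear and check the fingers against the reported TCP where the side camera sees them.

Request:
arm_command --series '[0,0,-3.5,0,0,0,3,0,-3,0,0,0,3,0,-3,0,0,0,3,0,-3,0,0,0,3,0,-3,0,0,0,3,0,-3,0,0,0,3,0,-3,0,0,0,3,0,-3,0,0,0]' --gripper 0

```text
t: 6.75
eef_pos: [415.5, -141.2, 333.5]
orientation: [[-0.024, 1.0, -0.003], [1.0, 0.024, 0.001], [0.001, -0.003, -1.0]]
wrist_force: [0.5, -0.4, 0.3]
width: 0.592
```

Request:
arm_command --series '[3,0,0,0,0,0,3,0,0,0,0,0,3,0,0,0,0,0,1,0,0,0,0,0,0,0,0,0,0,0,0,0,0,0,0,0]'

```text
t: 7.25
eef_pos: [413.9, -43.1, 332.8]
orientation: [[-0.027, 1.0, -0.002], [1.0, 0.027, -0.001], [-0.001, -0.002, -1.0]]
wrist_force: [-0.3, 0.4, -0.4]
width: 1.001
```

```bash
python3 - <<'E'
from h import *
s=env.camera("side"); o=env.get_obs(); e=o["eef_pos"]; R=o["orientation"]; print(o["t"],e,o["width"],R.round(3).tolist())
u,v=proj(s,e).astype(int); print(u,v)
for d in(-44,44):
  for b in (0,-20): print(d,b,proj(s,e+R[:,1]*d+R[:,2]*b))
w=cloud(s); 
m=(np.linalg.norm(w[...,:2]-e[:2],axis=-1)<120)&(w[...,2]>e[2]-40)&(w[...,2]<e[2]+150)&(s["image"].max(-1)<75)
p=w[m]; q=(p-e)@R
for lo in range(-160,30,10):
    k=(q[:,2]>=lo)&(q[:,2]<lo+10)
    if k.sum(): print(lo,k.sum(),"x",np.percentile(q[k,0],[5,95]).round(0),"y",np.percentile(q[k,1],[5,95]).round(0))
u0,v0=u-60,max(0,v-90)
save(s,"grip.png",(u0,v0,u0+120,v0+120),5); print(u0,v0)
E
```

```text
7.3 [414.03569405 -43.65433776 332.98585987] 1.001765499184861 [[-0.025, 1.0, -0.002], [1.0, 0.025, -0.001], [-0.001, -0.002, -1.0]]
270 141
-44 0 [280. 144.]
-44 -20 [280. 139.]
44 0 [261. 137.]
44 -20 [261. 132.]
-150 61 x [-14.  26.] y [-42.  11.]
-140 248 x [-24.  34.] y [-91.  86.]
-130 127 x [-21.  35.] y [-94.  77.]
-120 97 x [-23.  37.] y [-92.  81.]
-110 106 x [-26.  36.] y [-87.  81.]
-100 71 x [-28.  36.] y [-87.  74.]
-90 17 x [-6. 14.] y [27. 59.]
-80 32 x [-6. 13.] y [-61.  59.]
-70 37 x [-7. 12.] y [-61.  56.]
-60 37 x [-6. 12.] y [-61.  58.]
-50 32 x [-4. 12.] y [-59.  54.]
-40 29 x [-6. 11.] y [-60.  55.]
-30 5 x [-5. 10.] y [-32.  50.]
210 51
```

View pics/grip.png

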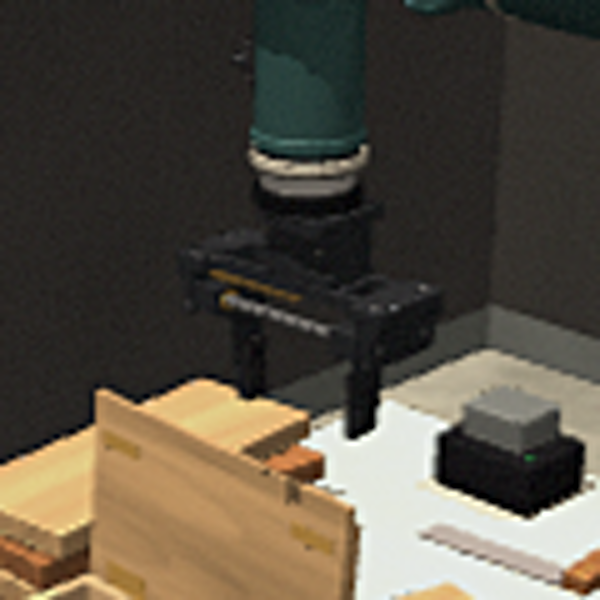

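The side view shows finger tips at native (282,139) and (261,131). The depth puts the real tips about 28 mm above the reported TCP, and the gripper body edge agrees (seen at −92, should be −64). So true tip z ≈ eef z + 28, which explains the miss. I'll go back and descend to eef z ≈ −24, watching the force.

Request:
arm_command --series '[-3,0,0,0,0,0,-3,0,0,0,0,0,-3,0,0,0,0,0,-3,0,0,0,0,0,-3,0,3,0,0,0,-3,0,3,0,0,0,-3,0,3.4,0,0,0,-3,0,3.4,0,0,0]'

```text
t: 7.97
eef_pos: [419.0, -280.3, 211.0]
orientation: [[-0.022, 1.0, 0.0], [1.0, 0.022, -0.001], [-0.001, -0.0, -1.0]]
wrist_force: [0.3, -0.7, 0.2]
width: 0.995
```

Request:
arm_command --series '[-3,0,3.4,0,0,0,-3.3,0,3.4,0,0,0,0,0,3.4,0,0,0,0,0,3.4,0,0,0,0,0,3.4,0,0,0,0,0,2,0,0,0,0,0,1,0,0,0,0,0,0,0,0,0]'

```text
t: 8.63
eef_pos: [418.5, -333.0, 16.0]
orientation: [[-0.023, 1.0, -0.005], [1.0, 0.023, 0.004], [0.004, -0.005, -1.0]]
wrist_force: [0.1, 0.5, 0.6]
width: 0.998
```

Request:
arm_command --series '[-1.3,0.3,1.5,0,0,0,0,0,1.0,0,0,0,0,0,0.8,0,0,0,0,0,0.4,0,0,0,0,0,0,0,0,0,0,0,0,0,0,0]'

```text
t: 9.13
eef_pos: [424.8, -346.1, -17.3]
orientation: [[-0.025, 1.0, -0.0], [1.0, 0.025, 0.0], [0.0, -0.0, -1.0]]
wrist_force: [0.2, 0.2, 0.1]
width: 0.999
```

Request:
arm_command --series '[0,0,0.4,0,0,0,0,0,0.3,0,0,0,0,0,0,0,0,0]'

```text
t: 9.38
eef_pos: [424.7, -346.0, -24.9]
orientation: [[-0.025, 1.0, -0.0], [1.0, 0.025, 0.0], [0.0, -0.0, -1.0]]
wrist_force: [-0.0, 0.3, -0.3]
width: 1.0
```

Request:
arm_command --series '[0,0,0,0,0,0,0,0,0,0,0,0,0,0,0,0,0,0,0,0,0,0,0,0,0,0,0,0,0,0,0,0,0,0,0,0,0,0,0,0,0,0,0,0,0,0,0,0]' --gripper 1 --grip_force 30

```text
t: 10.05
eef_pos: [424.8, -346.4, -24.6]
orientation: [[-0.025, 1.0, -0.0], [1.0, 0.025, -0.0], [-0.0, -0.0, -1.0]]
wrist_force: [-0.6, -0.1, -0.5]
width: 0.45
```

Request:
arm_command --series '[0,0,0,0,0,0,0,0,0,0,0,0]'

```text
t: 10.22
eef_pos: [424.8, -346.4, -24.6]
orientation: [[-0.025, 1.0, -0.0], [1.0, 0.025, 0.0], [0.0, -0.0, -1.0]]
wrist_force: [0.4, -0.6, -0.7]
width: 0.451
```

Request:
arm_command --series '[0,0,-1,0,0,0,0,0,-2,0,0,0,0,0,-3,0,0,0,0,0,-4,0,0,0,0,0,-4,0,0,0,0,0,-4,0,0,0,0,0,-4,0,0,0,0,0,-4,0,0,0]'

```text
t: 10.88
eef_pos: [424.3, -345.9, 237.9]
orientation: [[-0.025, 1.0, 0.0], [1.0, 0.025, -0.0], [-0.0, 0.0, -1.0]]
wrist_force: [0.7, -0.8, -2.1]
width: 0.45
```

Request:
arm_command --series '[0,0,-4,0,0,0.025,0,0,-3,0,0,0.025,0,0,-2.5,0,0,0.025,1,0.3,0,0,0,0,2,0.6,0,0,0,0,3,0.8,0,0,0,0,3,0.8,0,0,0,0,3,0.8,0,0,0,0]'

```text
t: 11.55
eef_pos: [463.1, -226.2, 328.8]
orientation: [[0.05, 0.999, -0.002], [0.999, -0.05, 0.002], [0.001, -0.002, -1.0]]
wrist_force: [0.6, 0.1, -1.1]
width: 0.452
```

Request:
arm_command --series '[3,0.8,0,0,0,0,3,0.8,0,0,0,0,3,0.8,0,0,0,0,3,0.8,0,0,0,0,3,0.8,0,0,0,0,3,0.8,0,0,0,0,3,0.8,0,0,0,0,3,0.8,0,0,0,0]'

```text
t: 12.22
eef_pos: [538.7, 10.5, 328.7]
orientation: [[0.049, 0.999, -0.003], [0.999, -0.049, 0.0], [0.0, -0.003, -1.0]]
wrist_force: [0.4, -0.1, -0.8]
width: 0.45
```

Request:
arm_command --series '[3,0.8,0,0,0,0,2.6,0.8,0,0,0,0,1.6,0.6,0,0,0,0,0.4,0.2,0,0,0,0,0,0,0,0,0,0,0,0,0,0,0,0]'

```text
t: 12.72
eef_pos: [566.6, 82.8, 329.3]
orientation: [[0.049, 0.999, -0.002], [0.999, -0.049, -0.001], [-0.001, -0.002, -1.0]]
wrist_force: [-0.1, 0.3, -1.8]
width: 0.449
```

```bash
python3 - <<'E'
from h import *
s=env.camera("side");o=env.get_obs(); print(o["t"],o["eef_pos"],o["width"],o["orientation"].round(3).tolist())
save(s,"over.png",(120,40,360,220),3.3)
E
```

```text
12.7667 [566.69706163  82.29123793 329.67263332] 0.454772047626574 [[0.05, 0.999, -0.001], [0.999, -0.05, -0.001], [-0.001, -0.001, -1.0]]
```

View pics/over.png

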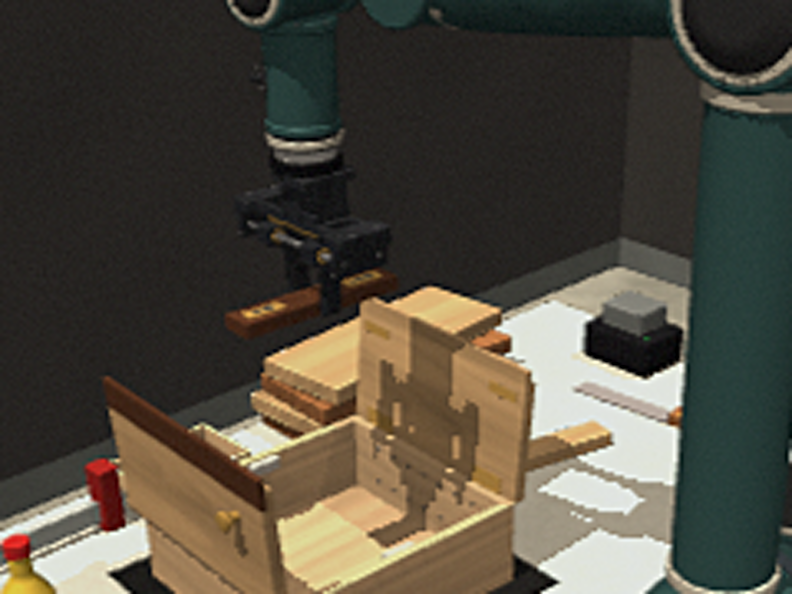

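The view shows the batten held level with its plates up, centred above the cabinet at crop (310,300). I'll lower it straight in.

Request:
arm_command --series '[0,0,2,0,0,0,0,0,3,0,0,0,0,0,3,0,0,0,0,0,3,0,0,0,0,0,3,0,0,0,0,0,3,0,0,0,0,0,3,0,0,0,0,0,3,0,0,0]'

```text
t: 13.43
eef_pos: [567.0, 81.4, 99.4]
orientation: [[0.052, 0.999, 0.001], [0.999, -0.052, -0.0], [-0.0, 0.001, -1.0]]
wrist_force: [-0.2, -0.8, -1.2]
width: 0.445
```

Request:
arm_command --series '[0,0,3,0,0,0,0,0,3,0,0,0,0,0,2,0,0,0,0,0,1.2,0,0,0,0,0,0.6,0,0,0,0,0,0.4,0,0,0,0,0,0,0,0,0]'

```text
t: 14.02
eef_pos: [567.9, 82.6, -1.2]
orientation: [[0.051, 0.999, 0.001], [0.999, -0.051, 0.0], [0.0, 0.001, -1.0]]
wrist_force: [-0.2, -0.1, -0.3]
width: 0.451
```

Request:
arm_command --series '[0,0,0.4,0,0,0,0,0,0.3,0,0,0,0,0,0.25,0,0,0,0,0,0,0,0,0,0,0,0,0,0,0]'

```text
t: 14.43
eef_pos: [567.6, 83.1, -10.9]
orientation: [[0.05, 0.999, 0.0], [0.999, -0.05, 0.0], [0.0, 0.0, -1.0]]
wrist_force: [0.4, -0.9, -1.0]
width: 0.452
```

Request:
arm_command --series '[0,0,0.1,0,0,0,0,0,0.1,0,0,0,0,0,0,0,0,0]'

```text
t: 14.68
eef_pos: [567.8, 83.1, -12.6]
orientation: [[0.05, 0.999, 0.0], [0.999, -0.05, 0.0], [0.0, 0.0, -1.0]]
wrist_force: [-1.8, -0.1, 2.5]
width: 0.449
```

Request:
arm_command --series '[0,0,0,0,0,0,0,0,0,0,0,0,0,0,0,0,0,0,0,0,0,0,0,0,0,0,0,0,0,0]' --gripper 0.2

```text
t: 15.1
eef_pos: [567.5, 83.0, -13.1]
orientation: [[0.05, 0.999, 0.0], [0.999, -0.05, 0.0], [0.0, 0.0, -1.0]]
wrist_force: [-0.2, 0.4, -0.0]
width: 0.791
```

Request:
arm_command --series '[0,0,-1,0,0,0,0,0,-2,0,0,0,0,0,-3,0,0,0,0,0,-3.5,0,0,0,0,0,-4,0,0,0,0,0,-4,0,0,0,0,0,-4,0,0,0,0,0,-4,0,0,0]'

```text
t: 15.77
eef_pos: [566.9, 83.0, 244.8]
orientation: [[0.05, 0.999, 0.001], [0.999, -0.05, 0.0], [0.0, 0.001, -1.0]]
wrist_force: [0.0, -0.8, -1.0]
width: 0.8
```

```bash
python3 - <<'E'
from h import *
c=env.camera("side"); o=env.get_obs(); print(o["t"],o["eef_pos"],o["width"]); save(c,"placed.png",(130,100,310,260),4)
# trajectories in cabinet coords (Y in, tip Z), eef z = tipZ-28
th=np.r_[1.72,np.arange(1.6,0.35,-0.12),0.32,.24,.17,.11,.06,.02,-.01]
for r in (135,145):
    Y=r*np.cos(th)-16*np.sin(th)-9; Z=110+r*np.sin(th)+16*np.cos(th)-28
    print(r,"start",Y[0].round(0)-160,Z[0].round(0),"\n",[(round(a/10,2),round(-b/10,2)) for a,b in zip(np.diff(Y),np.diff(Z))],"end",Y[-1].round()-160,Z[-1].round())
E
```

```text
15.8167 [571.90262117  83.55328773 254.93964679] 0.8027906737653931
135 start -205.0 213.0 
 [(np.float64(1.6), np.float64(-0.34)), (np.float64(1.62), np.float64(-0.14)), (np.float64(1.63), np.float64(0.05)), (np.float64(1.61), np.float64(0.25)), (np.float64(1.57), np.float64(0.44)), (np.float64(1.51), np.float64(0.62)), (np.float64(1.42), np.float64(0.8)), (np.float64(1.31), np.float64(0.96)), (np.float64(1.19), np.float64(1.11)), (np.float64(1.05), np.float64(1.25)), (np.float64(0.89), np.float64(1.37)), (np.float64(0.5), np.float64(0.97)), (np.float64(0.42), np.float64(1.0)), (np.float64(0.3), np.float64(0.9)), (np.float64(0.21), np.float64(0.79)), (np.float64(0.14), np.float64(0.67)), (np.float64(0.09), np.float64(0.54)), (np.float64(0.05), np.float64(0.4))] end -34.0 97.0
145 start -206.0 223.0 
 [(np.float64(1.71), np.float64(-0.35)), (np.float64(1.74), np.float64(-0.14)), (np.float64(1.75), np.float64(0.07)), (np.float64(1.73), np.float64(0.28)), (np.float64(1.68), np.float64(0.48)), (np.float64(1.61), np.float64(0.68)), (np.float64(1.52), np.float64(0.87)), (np.float64(1.4), np.float64(1.05)), (np.float64(1.27), np.float64(1.21)), (np.float64(1.11), np.float64(1.35)), (np.float64(0.94), np.float64(1.47)), (np.float64(0.53), np.float64(1.04)), (np.float64(0.44), np.float64(1.08)), (np.float64(0.32), np.float64(0.97)), (np.float64(0.22), np.float64(0.85)), (np.float64(0.14), np.float64(0.72)), (np.float64(0.09), np.float64(0.58)), (np.float64(0.05), np.float64(0.43))] end -24.0 97.0
```

View pics/placed.png

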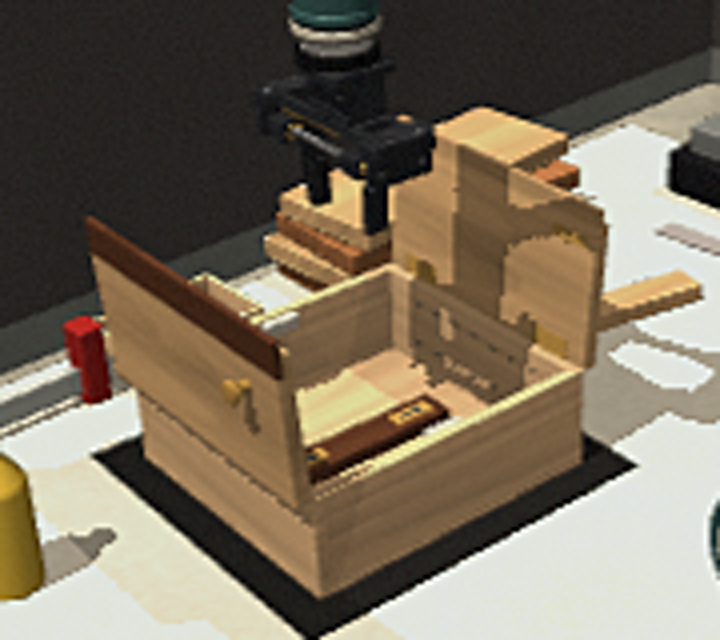

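The batten lies flat inside, plates up, at crop (375,435). Next is the rebated leaf: close the fingers and go over to its outer side.

Request:
arm_command --series '[0,0,-4,0,0,0,0,0,-4,0,0,0,-2,0,0,0,0,0,-3.5,0,0,0,0,0,-3.5,0,0,0,0,0,-3.5,0,0,0,0,0,-3.5,0,0,0,0,0,-3,0,0,0,0,0]' --gripper 1

```text
t: 16.48
eef_pos: [557.4, -108.7, 322.5]
orientation: [[0.05, 0.999, 0.001], [0.999, -0.05, -0.001], [-0.001, 0.001, -1.0]]
wrist_force: [0.4, 0.1, 0.7]
width: 0.22
```

Request:
arm_command --series '[-2.2,0,0,0,0,0,-1.2,0,0,0,0,0,0,0,0,0,0,0,0,0,3,0,0,0,0,0,3.5,0,0,0,0,0,3,0,0,0,0,0,2,0,0,0,0,0,0,0,0,0]'

```text
t: 17.15
eef_pos: [552.7, -138.0, 201.2]
orientation: [[0.049, 0.999, -0.009], [0.999, -0.049, 0.004], [0.003, -0.01, -1.0]]
wrist_force: [-0.6, 0.3, -0.3]
width: 0.004
```

Request:
arm_command --series '[1.6,0,0,0,0,0,1.6,0,0,0,0,0,1.6,0,-0.2,0,0,0,1.6,0,0,0,0,0,1.6,0,0.25,0,0,0,0,0,0,0,0,0]'

```text
t: 17.65
eef_pos: [561.0, -58.1, 208.1]
orientation: [[0.047, 0.999, 0.002], [0.999, -0.047, 0.001], [0.001, 0.002, -1.0]]
wrist_force: [0.1, 0.5, -0.9]
width: 0.004
```

Request:
arm_command --series '[1.5,0,0.4,0,0,0,1.4,0,0.7,0,0,0,1.3,0,0.9,0,0,0,1.2,0,1.1,0,0,0,0,0,0,0,0,0]'

```text
t: 18.07
eef_pos: [562.2, -4.2, 173.3]
orientation: [[0.048, 0.999, -0.002], [0.999, -0.048, 0.002], [0.002, -0.002, -1.0]]
wrist_force: [-0.1, 0.3, -1.7]
width: 0.01
```

```bash
python3 - <<'E'
from h import *
o=env.get_obs(); e=o["eef_pos"]; print(o["t"],e.round(1),o["wrist_force"])
for n in("side","top"):
    c=env.camera(n); w=cloud(c)
    for r in env.cut_out("rebated_leaf",c)[:1]:
        p=w[r["mask"]]; p=p[~np.isnan(p[:,0])]; p=p[p[:,2]>125]; m=np.median(p,0); p=p[np.linalg.norm(p-m,axis=1)<200]
        _,S,V=np.linalg.svd(p-p.mean(0)); print(n,r["p"],len(p),p.mean(0).round(0),V[2].round(3),S.round(0))
    print([(round(r["p"],2),np.round(r["point"])) for r in env.spot_point("rebated_edge",c)[:2]])
E
```

```text
18.0667 [562.2  -4.2 173.3] [-0.07320226  0.29282451 -1.67731632]
side 0.77 313 [505.  28. 206.] [ 0.044  0.614 -0.788] [1612.  545.   76.]
[(0.91, array([563.,  30., 217.]))]
top 0.66 211 [520. -12. 179.] [-0.034 -0.594  0.803] [964. 570.  57.]
[(0.9, array([557.,  30., 216.])), (0.53, array([641., 435.,   3.]))]
```

Request:
arm_command --series '[1.0,0,1.2,0,0,0,0.9,0,1.2,0,0,0,0.8,0,1.2,0,0,0,0.6,0,1.0,0,0,0,0.5,0,0.9,0,0,0,0.4,0,0.6,0,0,0,0.3,0,0.5,0,0,0,0.2,0,0.4,0,0,0]'

```text
t: 19.03
eef_pos: [564.5, 40.5, 104.2]
orientation: [[0.049, 0.999, -0.002], [0.999, -0.049, -0.0], [-0.0, -0.002, -1.0]]
wrist_force: [-0.8, -1.2, 1.8]
width: 0.004
```

Request:
arm_command --series '[0,0,0.3,0,0,0,0,0,0.3,0,0,0,0,0,0,0,0,0]'

```text
t: 19.28
eef_pos: [565.6, 40.4, 99.9]
orientation: [[0.05, 0.999, 0.001], [0.999, -0.05, 0.001], [0.001, 0.001, -1.0]]
wrist_force: [-0.2, 1.6, 0.2]
width: 0.004
```

Request:
arm_command --series '[0,0,0.3,0,0,0,0,0,0.3,0,0,0,0,0,0,0,0,0]'

```text
t: 19.53
eef_pos: [565.7, 40.3, 99.7]
orientation: [[0.05, 0.999, 0.0], [0.999, -0.05, 0.001], [0.001, 0.0, -1.0]]
wrist_force: [-16.7, -0.1, 34.3]
width: 0.002
```

Request:
arm_command --series '[0,0,0.3,0,0,0,0,0,0,0,0,0]'

```text
t: 19.7
eef_pos: [565.8, 40.3, 99.6]
orientation: [[0.05, 0.999, 0.001], [0.999, -0.05, 0.001], [0.001, 0.001, -1.0]]
wrist_force: [-24.1, 0.0, 49.9]
width: 0.005
```

Firm stop at 50 N with the tip at the shut-leaf height, so the rebated leaf is home. I'll retract, go over to the outside of the flanged leaf and verify there.

Request:
arm_command --series '[0,0,-1.5,0,0,0,0,0,-2.5,0,0,0,0,0,-3.5,0,0,0,0,0,-4,0,0,0,0,0,-4,0,0,0,0,0,-4,0,0,0,0,0,-4,0,0,0,2,0,-1,0,0,0]'

```text
t: 20.37
eef_pos: [569.3, 57.9, 344.1]
orientation: [[0.053, 0.999, 0.013], [0.999, -0.053, -0.001], [-0.0, 0.013, -1.0]]
wrist_force: [0.8, 0.3, 0.7]
width: 0.006
```

Request:
arm_command --series '[3.5,0,0,0,0,0,3.5,0,0,0,0,0,3.5,0,0,0,0,0,3.5,0,0,0,0,0,3.5,0,0,0,0,0,3.5,0,0,0,0,0,2.2,0,0,0,0,0,0.8,0,0,0,0,0]'

```text
t: 21.03
eef_pos: [578.0, 303.0, 334.7]
orientation: [[0.047, 0.999, -0.001], [0.999, -0.047, 0.001], [0.001, -0.001, -1.0]]
wrist_force: [-0.0, -0.1, 0.0]
width: 0.007
```

```bash
python3 - <<'E'
from h import *
o=env.get_obs(); print(o["t"],o["eef_pos"].round(1))
for n in("side","top"):
    c=env.camera(n); w=cloud(c)
    for l in("rebated_leaf","flanged_leaf"):
      for r in env.cut_out(l,c)[:1]:
        p=w[r["mask"]]; p=p[~np.isnan(p[:,0])]; p=p[p[:,2]>115]; m=np.median(p,0); p=p[np.linalg.norm(p-m,axis=1)<200]
        if len(p)>20: _,S,V=np.linalg.svd(p-p.mean(0),full_matrices=False); print(n,l,r["p"],len(p),p.mean(0).round(0),V[2].round(3),S.round(0))
    for l in("rebated_edge","flanged_edge"): print(l,[(round(r["p"],2),np.round(r["point"])) for r in env.spot_point(l,c)[:1]])
E
```

```text
21.0333 [578.  303.  334.7]
side rebated_leaf 0.83 1767 [546.  15. 125.] [-0.002  0.031  1.   ] [3748. 2060.  132.]
side flanged_leaf 0.89 1721 [552. 266. 202.] [ 0.049  0.997 -0.063] [3784. 1990.  139.]
rebated_edge [(0.84, array([564.,  75., 123.]))]
flanged_edge [(0.85, array([572., 269., 277.]))]
top flanged_leaf 0.57 767 [616. 250. 211.] [-0.053 -0.992  0.114] [1864. 1301.   88.]
rebated_edge [(0.67, array([564.,  76., 126.]))]
flanged_edge [(0.93, array([579., 273., 276.]))]
```

The rebated leaf is home (edge z 123–126, expected 126) and the flanged leaf is still open at about 1.63 rad. I'll descend outside it and push.

Request:
arm_command --series '[0.4,0,2.5,0,0,0,0,0,3.5,0,0,0,0,0,3.5,0,0,0,0,0,2,0,0,0,0,0,0.5,0,0,0,0,0,0,0,0,0]'

```text
t: 22.03
eef_pos: [577.3, 302.7, 213.1]
orientation: [[0.051, 0.999, -0.004], [0.999, -0.051, -0.002], [-0.002, -0.004, -1.0]]
wrist_force: [-0.1, 0.1, 0.8]
width: 0.002
```

Request:
arm_command --series '[-1.7,0,0,0,0,0,-1.7,0,0,0,0,0,-1.7,0,-0.1,0,0,0,-1.7,0,0,0,0,0,-1.7,0,0.2,0,0,0,0,0,0,0,0,0]'

```text
t: 22.53
eef_pos: [574.5, 214.7, 215.4]
orientation: [[0.053, 0.999, 0.001], [0.999, -0.053, -0.002], [-0.002, 0.002, -1.0]]
wrist_force: [-0.1, 0.4, 0.0]
width: 0.005
```

Request:
arm_command --series '[-1.6,0,0.5,0,0,0,-1.5,0,0.7,0,0,0,-1.4,0,0.9,0,0,0,-1.3,0,1.1,0,0,0,-1.1,0,1.3,0,0,0,0,0,0,0,0,0]'

```text
t: 23.03
eef_pos: [568.6, 146.6, 165.4]
orientation: [[0.052, 0.999, -0.005], [0.999, -0.052, -0.003], [-0.003, -0.005, -1.0]]
wrist_force: [-0.2, -0.4, 0.2]
width: 0.003
```

```bash
python3 - <<'E'
from h import *
o=env.get_obs(); print(o["t"],o["eef_pos"].round(1),o["wrist_force"].round(1))
c=env.camera("side"); w=cloud(c)
for r in env.cut_out("flanged_leaf",c)[:1]:
    p=w[r["mask"]]; p=p[~np.isnan(p[:,0])]; p=p[p[:,2]>125]; m=np.median(p,0); p=p[np.linalg.norm(p-m,axis=1)<200]
    _,S,V=np.linalg.svd(p-p.mean(0),full_matrices=False); print(r["p"],len(p),p.mean(0).round(0),V[2].round(3),S.round(0))
print([(round(r["p"],2),np.round(r["point"])) for r in env.spot_point("flanged_edge",c)[:1]])
E
```

```text
23.0333 [568.6 146.6 165.4] [-0.2 -0.4  0.2]
0.95 2461 [549. 184. 164.] [-0.026 -0.476 -0.879] [4481. 2273.  446.]
[(0.73, array([481., 547.,   1.]))]
```

Request:
arm_command --series '[-0.8,0,1.1,0,0,0,-0.7,0,1.1,0,0,0,-0.6,0,1.0,0,0,0,-0.5,0,0.9,0,0,0,-0.4,0,0.8,0,0,0,-0.3,0,0.6,0,0,0,-0.1,0,0.5,0,0,0,-0.1,0,0.4,0,0,0]'

```text
t: 23.85
eef_pos: [568.4, 114.5, 104.4]
orientation: [[0.05, 0.999, -0.002], [0.999, -0.05, -0.0], [-0.0, -0.002, -1.0]]
wrist_force: [-1.7, 0.8, 1.4]
width: 0.001
```

Request:
arm_command --series '[0,0,0.3,0,0,0,0,0,0.3,0,0,0,0,0,0,0,0,0]'

```text
t: 24.1
eef_pos: [569.5, 114.9, 100.0]
orientation: [[0.05, 0.999, 0.001], [0.999, -0.05, -0.0], [-0.0, 0.001, -1.0]]
wrist_force: [0.3, 0.1, -0.3]
width: 0.004
```

Request:
arm_command --series '[0,0,0.3,0,0,0,0,0,0.3,0,0,0,0,0,0,0,0,0]'

```text
t: 24.35
eef_pos: [569.7, 115.0, 99.6]
orientation: [[0.049, 0.999, 0.001], [0.999, -0.049, -0.0], [-0.0, 0.001, -1.0]]
wrist_force: [-14.9, -3.3, 32.9]
width: 0.006
```

Request:
arm_command --series '[0,0,0.2,0,0,0,0,0,0,0,0,0]'

```text
t: 24.52
eef_pos: [569.7, 115.0, 99.5]
orientation: [[0.049, 0.999, 0.001], [0.999, -0.049, -0.0], [-0.0, 0.001, -1.0]]
wrist_force: [-20.2, -4.1, 42.9]
width: 0.001
```

Request:
arm_command --series '[0,0,-1.5,0,0,0,0,0,-2.5,0,0,0,0,0,-3.5,0,0,0,0,0,-4,0,0,0,0,0,-4,0,0,0,0,0,-4,0,0,0,0,0,-3,0,0,0,0,0,0,0,0,0]'

```text
t: 25.18
eef_pos: [573.0, 115.8, 325.7]
orientation: [[0.05, 0.999, 0.015], [0.999, -0.05, 0.002], [0.003, 0.015, -1.0]]
wrist_force: [0.8, -0.1, 1.1]
width: 0.005
```

```bash
python3 - <<'E'
from h import *
o=env.get_obs(); print(o["t"],o["eef_pos"].round(1),o["wrist_force"].round(1))
for n in("side","top"):
    c=env.camera(n); w=cloud(c)
    if n=="side": save(c,"end.png",(100,90,340,270),3.3)
    d=(w[...,:2]-[566,83]); R=np.array([[.9987,.05],[-.05,.9987]]); q=d@R.T
    ok=(abs(q[...,0])<135)&(w[...,2]>100)&(w[...,2]<160)
    for lo in range(-150,160,30):
        k=ok&(q[...,1]>=lo)&(q[...,1]<lo+30)
        print(n,lo,k.sum(),np.median(w[k][:,2]).round(1) if k.sum() else None,end="; ")
    print()
    for l in("rebated_edge","flanged_edge","rebated_leaf","flanged_leaf"): 
        if "edge" in l: print(l,[(round(r["p"],2),np.round(r["point"])) for r in env.spot_point(l,c)[:1]])
E
```

```text
25.1833 [573.  115.8 325.7] [ 0.8 -0.1  1.1]
side -150 237 126.5; side -120 247 126.6; side -90 256 126.6; side -60 266 126.5; side -30 278 126.4; side 0 283 126.7; side 30 281 126.4; side 60 334 126.7; side 90 313 126.1; side 120 346 126.2; side 150 381 119.8; 
rebated_edge [(0.6, array([563.,  77., 123.]))]
flanged_edge [(0.9, array([560.,  75., 124.]))]
top -150 513 126.2; top -120 513 126.7; top -90 510 126.2; top -60 514 126.3; top -30 315 126.4; top 0 50 127.0; top 30 40 125.7; top 60 64 126.1; top 90 117 127.1; top 120 211 125.8; top 150 51 125.6; 
rebated_edge [(0.85, array([562.,  72., 126.]))]
flanged_edge [(0.74, array([569.,  77., 126.]))]
```

View pics/end.png

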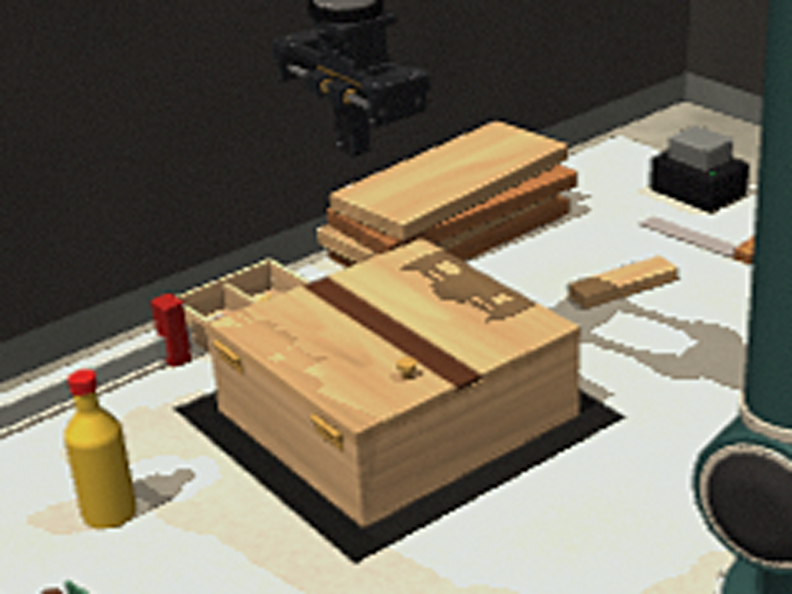

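The picture shows both leaves flush, with the dark strip lying in the rebate (crop 310,285 to 465,380), tops at 126 mm throughout, and the gripper clear. I'm handing it in.

```bash
python3 -c "
from plant import env
print(env.finish_job())"
```

```text
the job is handed in; nothing more can be done
None
```

The job is handed in at about 25 s of the 67 s allowed. The batten is flat inside the cabinet, plates up. The rebated leaf was shut first and the flanged leaf last.

**Missed grasp:** The first attempt closed on nothing and did not move the batten. The real finger tips stood about 27–28 mm above the reported TCP. I found this in a side view with depth, and allowed for it from then on. The second grasp stopped at 0.45 opening, which matches the batten's 40 mm width.

**Last checks:**
- **Leaves:** Both stopped firmly when pressed, at about 50 N and 43 N. Measured tops are 126–127 mm across both (126 expected), and the strip lies in the rebate.
- **Edge points:** The network put the edge points at 123–126 mm, which agrees.
- **Outlier:** One strip at the flanged hinge edge read 119.8 mm in the side view. It takes in the cabinet's side face, and the top view reads 125.6 mm there.
- **Batten:** I checked it only before the doors were shut, as it is hidden now.
- **Other things on the bench:** I touched none of them, but I did not measure their final positions.

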